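Fold back the bifold door of the bench cupboard

TASK

Two white cupboards stand on the bench. One has a bifold door standing slightly ajar: push the steel post at its fold so that both panels fold up together, fully back against the side they are pivoted on (the left, as you face the doors), and let go with the door at rest there. Leave the other cupboard, with the plain swing door, shut.

Things in the scene. Friction and masses are not known exactly. Their poses are not given: they have to be found in the camera images.
- cupboard: White fixed bench cupboard with a roof, 200 deep (x), 310 wide (y), 200 mm high. Origin: centre of its underside; its front faces its own -x, z up. Bifold door: two panels, 140 mm each between hinge lines, 12 mm thick, tops 193 mm above the bench. The first turns on an upright pivot at x -104, y +140 mm here; the second hangs on it at the fold, its free end runs in a track along x = -104.
- fold (a joint): Angle a of the first panel from the front, rad: 0 closed flat, 1.5 stop, both panels standing side by side out from the front at the cupboard's +y side. The fold comes outward: in the cupboard's frame it is at x = -104 - 140 sin a, y = 140 - 140 cos a mm; the free end is at y = 140 - 280 cos a. Turns easily (about 1 N at the fold), stays where left.
- fold_top (a point): Centre of the top of the upright round steel post, 14 mm in diameter, on the fold hinge; 245 mm above the bench. It stands 52 mm above the panels' tops and 45 mm above the cupboard's roof, so it can be pushed from any side there. Moves with the fold.
- neighbour_door0 (a joint): Door of the other white cupboard, same size, with one plain swing door with an upright bar handle, rad: 0 = shut, growing as it opens. To be left shut.

How it is judged:
At the end, for the whole second after the job is handed in: The bifold door is folded back to more than 1.3 rad (stop at 1.5) and at rest; the other cupboard's door is shut to within 0.1 rad (value of joint fold above 1.3 rad and velocity of joint fold between -0.05 and 0.05 rad/s and value of joint neighbour_door0 below 0.1 rad); the robot touches nothing.
It fails at once if the other cupboard's door is opened more than 0.15 rad (value of joint neighbour_door0 above 0.15 rad).
It also fails if it takes over 30 s, if anything falls off the work surface, if the arm or the gripper's body presses on something with over 40 N, if the wrist force passes 120 N, or if a joint passes its speed limit or range.

ROBOT

A 7-joint arm with a two-finger parallel gripper is mounted at the origin on the work surface. World frame = base frame: x ahead of the robot, y to its left, z up, the work surface at z = 0. Lengths are in m, angles in rad, forces in N, time in s.
With the tool pointing down it reaches from about 0.4 to 0.9 m from the base axis. Payload 5.5 kg.
Tool frame: the origin (TCP) lies on the mounting face of the last link; the fingertips stand 173 mm ahead of it and the grasp point (between the pads) lies 155 mm ahead of it (r.hold_point_z is the x of the grasp point in the tool frame, in m); x points along the fingers, y is the direction in which the jaws open and shut, and the axes are right-handed (so a half turn about x gives the same grasp; the last joint's range is limited). The gripper opens to 85 mm and grips with 20 to 120 N. Pads are 22 mm wide; open, the fingers measure 114 mm over their backs; the gripper's body (76 mm by 85 mm) begins 54 mm behind the grasp point. The pads swing forward as they close: fully open they stand 13 mm farther back than shut.
Start: joints at [-1.034, 0.501, -0.427, 1.55, 0.221, 1.138, -0.21], TCP at [0.176, 0.626, 0.405] pointing down, gripper open.
Joint ranges: [-2.88, 2.88], [-0.31, 2.03], [-1.54, 1.56], [0.2, 2.42], [-1.41, 4.55], [0.19, 2.02], [-2.57, 2.57]. Speed limits (rad/s): [2.57, 2.57, 3.14, 3.14, 3.14, 3.14, 3.14].

INTERFACE

Orientations are given as a unit quaternion [x, y, z, w].
In Python, from cell import sensors, imaging, order, r gives the robot as it stands. The module is installed in compiled form; this text tells all that it offers.
- The arm moves only by the tool play_rows, never from a script. Its arguments are lists of equal length, an entry for each row: "xyz": the shift along the tool's x, y, z as a fraction of full scale, a list of three; "dr": the turn, a rotation vector about the tool's x, y, z as a fraction of full scale, a list of three. A call has 1 to 8 rows; each row is the pose to reach, as a shift and turn from the pose measured when the call began, along the tool's axes at that moment; what a row does not reach only later rows make up. Full scale, the value 1, is 0.3 m for a shift and 45 degrees for a turn. A row lasts 1/12 s, in which the tool goes at most 41.7 mm and 7.16 degrees, less where a joint would pass 70% of its speed; a pose out of reach is approached as far as the arm can. A call with a number of a shift or a turn outside -1 to 1 is refused whole. A call with a gripper value outside its range is refused whole. "claw" is the finger opening in mm, from 0 to 85.4, set as the call begins (left out, the last holds). The fingers move at their own pace and stop on an object; the grip force is fixed at half the most. Time passes only in rows, so rows that repeat a pose let the fingers close. It gives the time, the measured TCP pose, the force and the opening at its end, in the units of the state.
- sensors.sense(): the state, without advancing time (a new reading comes with each control period).
- imaging.get_image(name): name is "scene" or "side" or "wrist"; returns the picture (400x640x3 uint8, blue, green, red); there is no depth.
- imaging.calibration(name): a dict with "K" (3x3 intrinsics, pixels), "k1" (the pictures are not rectified: a ray, as slopes to the right and down, at radius r is drawn at 1 + k1 r^2 times it, then the intrinsics apply), "rvec" (rotation vector, rad) and "tvec" (3), from world to camera coordinates, as OpenCV has them. Camera axes: x right, y down, z forward; pixel columns grow to the right and rows downward; lengths in m; the calibration is good to about 2 mm. A picture is of the moment at which its call begins: read the wrist's pose just before it. calibration takes no time and is no camera call; for the wrist camera it gives the pose at the moment of the call.
- order.close_job(): hands the job in, once; it reports no verdict.
The state is a dict: "time_s": time; "qpos": joint angles; "qd": joint speeds; "joint_torque": joint torques, N m; "position": TCP position; "ee_rot": TCP orientation; "contact_force": force on the tool from outside, world axes, zero at the start; "torque": the same for the moment, N m; "grip_width": finger opening in m.
Only numpy, scipy, OpenCV 4.12 (cv2) and the standard library are available. Lean on these libraries where they do the work, as an engineer would, in place of code of your own. Each camera call takes 0.05 s, during which the arm holds its last target.

## Working session

There is one attempt and no reset: what is moved stays moved. The work goes in short steps, Python scripts to look and compute and a tool call to move; the robot and the scene stay as the last step left them, time stands still between calls to the robot, and variables do not carry over. Pictures are saved under pics/ and viewed, and the job is handed in when it is done.

Besides the shell and the picture viewer there is one more tool, called after "Call:" by a JSON object that holds its "fn" and its "kwargs". play_rows: Moves the arm, as the interface text tells. Shift numbers are shares of 0.3 m and turn numbers shares of 45 degrees, none past 1 either way. Its arguments: {"type":"object","properties":{"xyz":{"type":"array","items":{"type":"array","items":{"type":"number"}}},"dr":{"type":"array","items":{"type":"array","items":{"type":"number"}}},"claw":{"type":"number"}},"required":["xyz","dr"]}

```bash
mkdir -p pics; cat > h.py <<'E'
import numpy as np, cv2
from cell import sensors, imaging, order, r
def shot(n,f):
    im=imaging.get_image(n); cv2.imwrite('pics/'+f,im); return im
def ray(n,u,v):
    c=imaging.calibration(n);K=np.array(c['K']);k1=c['k1']
    x=(u-K[0,2])/K[0,0];y=(v-K[1,2])/K[1,1]
    p=cv2.undistortPoints(np.array([[[u,v]]],float),K,np.array([k1,0,0,0.]))[0,0]
    R=cv2.Rodrigues(np.array(c['rvec'],float))[0];t=np.array(c['tvec'],float).ravel()
    return -R.T@t, R.T@np.array([p[0],p[1],1])
def atz(n,u,v,z):
    o,d=ray(n,u,v);return o+d*(z-o[2])/d[2]
def proj(n,P):
    c=imaging.calibration(n)
    return cv2.projectPoints(np.array(P,float).reshape(-1,1,3),np.array(c['rvec'],float),np.array(c['tvec'],float),np.array(c['K'],float),np.array([c['k1'],0,0,0.]))[0][:,0]
E
python3 - <<'E'
from h import *
s=sensors.sense();print(s)
shot('scene','s1.png');shot('side','d1.png')
for n in('scene','side'): print(ray(n,320,200))
E
```

```text
{'time_s': 0.0, 'qpos': array([-1.03377604,  0.50186302, -0.42677314,  1.55147723,  0.22075419,
        1.13825334, -0.21028445]), 'qd': array([ 1.77574912e-03,  4.01362123e-06,  2.68899016e-03,  4.48880330e-05,
        6.84060175e-04,  1.74094747e-03, -1.18687279e-05]), 'joint_torque': array([ 1.91363215e-04, -5.69514585e+01, -5.81596702e+00, -2.80939060e+01,
        1.07028932e-02,  1.19823636e-02, -2.51144215e-06]), 'position': array([0.17572366, 0.62542353, 0.40363654]), 'ee_rot': array([ 0.09581463,  0.70062405, -0.09717261,  0.70035918]), 'contact_force': array([-0.00656842, -0.07939423, -0.14182764]), 'torque': array([-0.06850874,  0.05026538, -0.02632553]), 'grip_width': 0.08528373079190976}
(array([ 0.58848086, -0.34323568,  1.23041434]), array([ 0.04219297,  0.32869543, -0.9435967 ]))
(array([0.33928426, 0.30196936, 1.42309291]), array([ 0.19620512, -0.24121968, -0.9508828 ]))
```

View pics/s1.png

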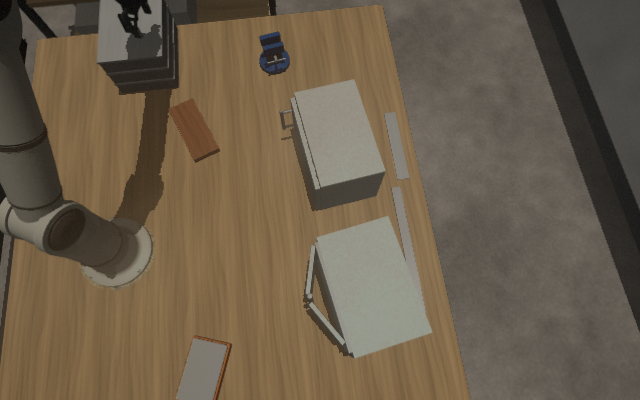

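View pics/d1.png

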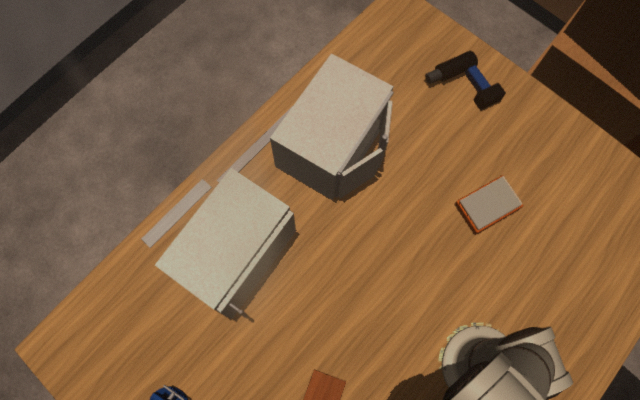

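The bifold cupboard is at the lower right in the scene view, with its fold post near (309,298). In the side view it is the upper cupboard, with the post near (387,140). I'll enlarge both.

```bash
python3 - <<'E'
import cv2
a=cv2.imread('pics/s1.png')[200:370,280:450];b=cv2.imread('pics/d1.png')[40:210,260:430]
cv2.imwrite('pics/c1.png',cv2.hconcat([cv2.resize(x,(400,400),interpolation=cv2.INTER_CUBIC)for x in(a,b)]))
E
```

```text
(no output)
```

View pics/c1.png

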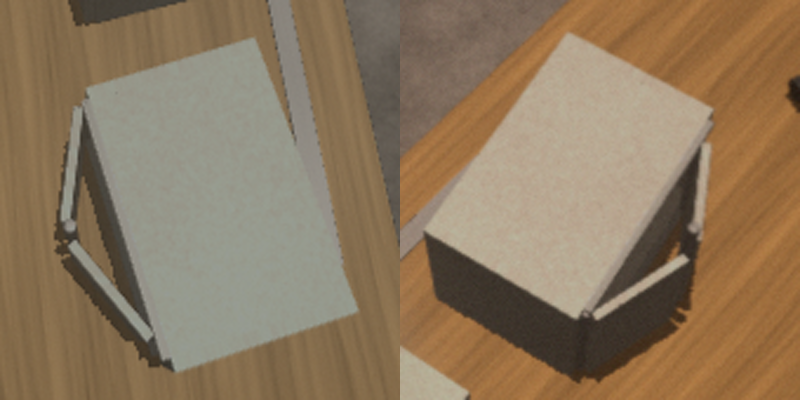

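```bash
python3 - <<'E'
from h import *
k=170/400
S=lambda u,v:(280+u*k,200+v*k)
D=lambda u,v:(260+(u-400)*k,40+v*k)
C={'FL':S(85,88),'BL':S(255,38),'BR':S(357,310),'FR':S(175,371)}
P={n:atz('scene',*c,.2)for n,c in C.items()}
for n in P:print('s',n,P[n])
C2={'FR':D(712,110),'BR':D(569,32),'BL':D(425,233),'FL':D(583,318)}
P2={n:atz('side',*c,.2)for n,c in C2.items()}
for n in P2:print('d',n,P2[n])
for p in(P,P2):
  print([np.linalg.norm(p[a]-p[b]) for a,b in('FL FR'.split(),'BL BR'.split(),'FL BL'.split(),'FR BR'.split())])
o1,d1=ray('scene',*S(69,225));o2,d2=ray('side',*D(694,229))
A=np.c_[d1,-d2];t=np.linalg.lstsq(A,o2-o1,rcond=None)[0];print(o1+d1*t[0],o2+d2*t[1])
print(atz('scene',*S(69,225),.245),atz('side',*D(694,229),.245))
E
```

```text
s FL [ 0.61130475 -0.08564352  0.2       ]
s BL [ 0.80890348 -0.05260065  0.2       ]
s BR [ 0.86006064 -0.3547978   0.2       ]
s FR [ 0.66489314 -0.38904098  0.2       ]
d FR [ 0.6610695  -0.38475247  0.2       ]
d BR [ 0.85496702 -0.35340059  0.2       ]
d BL [ 0.79972965 -0.04696478  0.2       ]
d FL [ 0.60241582 -0.08843618  0.2       ]
[np.float64(0.3080937097056523), np.float64(0.3064966173861482), np.float64(0.20034242969072763), np.float64(0.1981488087700476)]
[np.float64(0.30206555881979796), np.float64(0.3113744859930589), np.float64(0.20162495845165143), np.float64(0.19641585653748672)]
[ 0.57630613 -0.23525138  0.23445793] [ 0.57347366 -0.23630734  0.23437807]
[ 0.576435   -0.23639438  0.245     ] [ 0.57138103 -0.23149749  0.245     ]
```

```bash
cat >> h.py <<'E'
from scipy.spatial.transform import Rotation as Ro
def pose():
    s=sensors.sense();R=Ro.from_quat(s['ee_rot']);return s,np.array(s['position']),R
def Rd(psi):
    c,n=np.cos(np.radians(psi)),np.sin(np.radians(psi))
    return Ro.from_matrix(np.array([[0,c,n],[0,n,-c],[-1,0,0]]))
C0=np.array([.733,-.2195]);YAW=np.radians(9.7)
def w(l): return C0+np.array([[np.cos(YAW),-np.sin(YAW)],[np.sin(YAW),np.cos(YAW)]])@l
def fold(a): return w([-.104-.14*np.sin(a),.14-.14*np.cos(a)])
def tang(a): return np.degrees(np.arctan2(np.sin(a),-np.cos(a))+YAW)
def to(p,psi):
    s,q,R=pose()
    print('xyz',np.round(R.inv().apply(np.array(p)-q)/.3,3),'dr',np.round((R.inv()*Rd(psi)).as_rotvec()/np.radians(45),3))
def st():
    s,q,R=pose();M=R.as_matrix();print('t',round(s['time_s'],2),'p',q.round(4),'xax',M[:,0].round(3),'psi',np.degrees(np.arctan2(M[1,1],M[0,1])).round(1),'q',np.round(s['qpos'],2),'F',np.round(s['contact_force'],1),'g',s['grip_width'])
E
python3 - <<'E'
from h import *
st()
for a in(.41,.8,1.2,1.45):print(a,fold(a),tang(a))
psi=0
s,q,R=pose()
to([.42,.47,.47],74-15); to([.42,.47,.47],180-15)
E
```

```text
t 0.1 p [0.1757 0.6255 0.4038] xax [-0.    -0.002 -1.   ] psi 74.3 q [-1.03  0.5  -0.43  1.55  0.22  1.14 -0.21] F [-0.2  0.2  0.7] g 0.08547328285215308
0.41 [ 0.57352436 -0.2349883 ] 166.20873039963627
0.8 [ 0.52433855 -0.21209024] 143.86337638953415
1.2 [ 0.48682582 -0.17101465] 120.94506458430124
1.45 [ 0.47274792 -0.13907023] 106.62111970603064
xyz [-0.22  -0.279  0.924] dr [0.34  0.    0.002]
xyz [-0.22  -0.279  0.924] dr [-2.015e+00 -2.000e-03  2.000e-03]
```

Call:
{"fn": "play_rows", "kwargs": {"xyz": [[-0.22,-0.28,0.92],[-0.22,-0.28,0.92],[-0.22,-0.28,0.92],[-0.22,-0.28,0.92],[-0.22,-0.28,0.92],[-0.22,-0.28,0.92],[-0.22,-0.28,0.92],[-0.22,-0.28,0.92]], "dr": [[0.55,0,0],[0.55,0,0],[0.55,0,0],[0.55,0,0],[0.55,0,0],[0.55,0,0],[0.55,0,0],[0.55,0,0]], "claw": 50}}

```text
time_s: 0.77
position: [0.4275, 0.4636, 0.4711]
ee_rot: [0.248, 0.66, -0.249, 0.664]
contact_force: [2.0, -0.2, 0.5]
grip_width: 0.05
```

```bash
python3 - <<'E'
from h import *
st(); to([.52,.2,.48],15)
E
```

```text
t 0.77 p [0.4275 0.4636 0.4711] xax [ 0.006 -0.004 -1.   ] psi 48.8 q [-0.68  0.39 -0.26  1.53  0.11  1.23 -0.1 ] F [ 2.  -0.2  0.5] g 0.05000829949335682
xyz [-0.024 -0.459  0.811] dr [ 0.752  0.009 -0.003]
```

Call:
{"fn": "play_rows", "kwargs": {"xyz": [[-0.03,-0.46,0.81],[-0.03,-0.46,0.81],[-0.03,-0.46,0.81],[-0.03,-0.46,0.81],[-0.03,-0.46,0.81],[-0.03,-0.46,0.81],[-0.03,-0.46,0.81],[-0.03,-0.46,0.81]], "dr": [[0.75,0,0],[0.75,0,0],[0.75,0,0],[0.75,0,0],[0.75,0,0],[0.75,0,0],[0.75,0,0],[0.75,0,0]]}}

```text
time_s: 1.43
position: [0.5228, 0.1903, 0.4819]
ee_rot: [0.433, 0.554, -0.435, 0.563]
contact_force: [0.9, -1.5, 0.6]
grip_width: 0.05
```

```bash
python3 - <<'E'
from h import *
st(); to([.56,-.06,.48],-14)
E
```

```text
t 1.43 p [0.5228 0.1903 0.4819] xax [ 0.008 -0.01  -1.   ] psi 14.3 q [-0.37  0.23 -0.03  1.71  0.02  1.2  -0.16] F [ 0.9 -1.5  0.6] g 0.049993949126360564
xyz [ 0.015 -0.086  0.839] dr [ 0.63   0.012 -0.01 ]
```

Call:
{"fn": "play_rows", "kwargs": {"xyz": [[0,-0.09,0.84],[0,-0.09,0.84],[0,-0.09,0.84],[0,-0.09,0.84],[0,-0.09,0.84],[0,-0.09,0.84],[0,-0.09,0.84],[0,-0.09,0.84]], "dr": [[0.63,0.01,-0.01],[0.63,0.01,-0.01],[0.63,0.01,-0.01],[0.63,0.01,-0.01],[0.63,0.01,-0.01],[0.63,0.01,-0.01],[0.63,0.01,-0.01],[0.63,0.01,-0.01]]}}

```text
time_s: 2.1
position: [0.5588, -0.066, 0.4842]
ee_rot: [-0.558, -0.432, 0.56, -0.434]
contact_force: [0.2, -0.2, -0.5]
grip_width: 0.05
```

```bash
python3 - <<'E'
from h import *
st(); to([*fold(.41),.475],-14)
E
```

```text
t 2.1 p [ 0.5588 -0.066   0.4842] xax [-0.001 -0.004 -1.   ] psi -14.5 q [-0.09  0.24  0.19  1.7  -0.04  1.21 -0.14] F [ 0.2 -0.2 -0.5] g 0.04998025631464169
xyz [0.033 0.189 0.533] dr [-0.011  0.006 -0.   ]
```

Call:
{"fn": "play_rows", "kwargs": {"xyz": [[0.03,0.19,0.53],[0.03,0.19,0.53],[0.03,0.19,0.53],[0.03,0.19,0.53],[0.03,0.19,0.53],[0.03,0.19,0.53]], "dr": [[0,0,0],[0,0,0],[0,0,0],[0,0,0],[0,0,0],[0,0,0]]}}

```text
time_s: 2.6
position: [0.5735, -0.2374, 0.4749]
ee_rot: [-0.558, -0.43, 0.562, -0.432]
contact_force: [0.4, 1.0, -0.5]
grip_width: 0.0504
```

```bash
python3 - <<'E'
from h import *
st(); to([*fold(.41),.388],-14)
a=shot('wrist','w2.png');b=shot('side','d2.png')
p=proj('wrist',[[*fold(.41),.245]])[0];print(p)
cv2.circle(a,tuple(int(x) for x in p),3,(0,0,255),1)
b=cv2.resize(b[40:290,220:420],(400,500));a=cv2.resize(a,(400,250))
cv2.imwrite('pics/c2.png',cv2.hconcat([cv2.copyMakeBorder(a,0,250,0,0,0),b]))
E
```

```text
t 2.6 p [ 0.5735 -0.2374  0.4749] xax [-0.003 -0.006 -1.   ] psi -14.8 q [ 0.14  0.36  0.27  1.57 -0.09  1.23  0.17] F [ 0.4  1.  -0.5] g 0.050406484266871894
xyz [ 0.29  -0.001 -0.01 ] dr [-0.018  0.008  0.002]
[317.14865006 222.89127211]
```

View pics/c2.png

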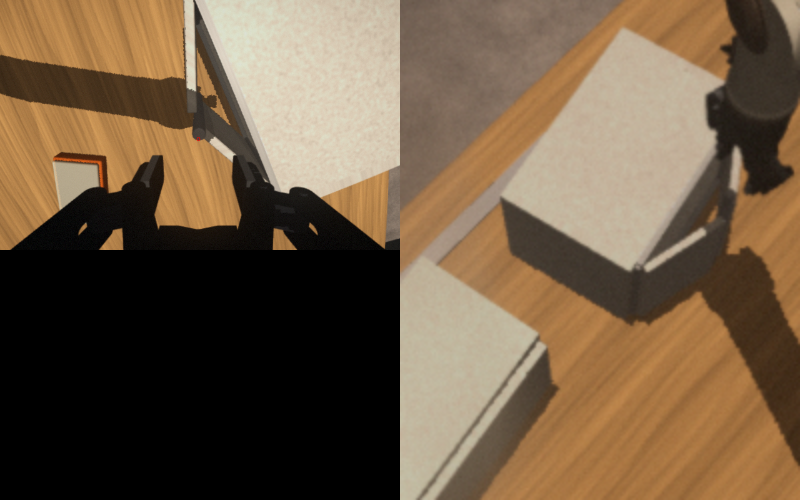

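```bash
python3 - <<'E'
import cv2
a=cv2.imread('pics/w2.png')[140:260,260:400]
cv2.imwrite('pics/c3.png',cv2.resize(a,(700,600),interpolation=cv2.INTER_CUBIC))
E
```

```text
(no output)
```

View pics/c3.png

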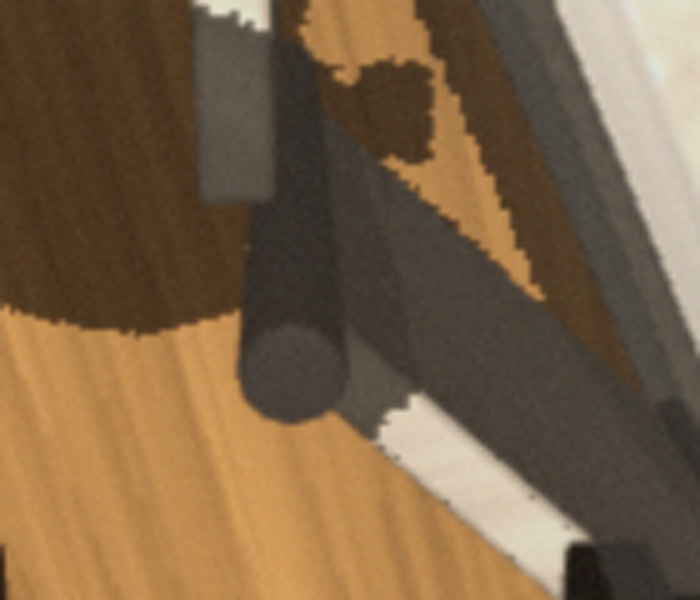

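```bash
python3 - <<'E'
from h import *
p=atz('wrist',318.4,214.6,.245);print(p,fold(.41))
to([p[0],p[1],.388],-14)
E
```

```text
[ 0.57561875 -0.22993404  0.245     ] [ 0.57352436 -0.2349883 ]
xyz [ 0.291  0.001 -0.011] dr [-0.01   0.004  0.001]
```

Call:
{"fn": "play_rows", "kwargs": {"xyz": [[0.1,0,-0.01],[0.2,0,-0.01],[0.29,0,-0.01],[0.29,0,-0.01],[0.29,0,-0.01]], "dr": [[-0.01,0,0],[-0.01,0,0],[-0.01,0,0],[-0.01,0,0],[-0.01,0,0]]}}

```text
time_s: 3.12
position: [0.5754, -0.2271, 0.3871]
ee_rot: [-0.555, -0.437, 0.558, -0.435]
contact_force: [-0.5, -0.8, 1.0]
grip_width: 0.0498
```

```bash
python3 - <<'E'
from h import *
st()
# finger opening 50: TCP leads post by 18mm along the tangent; print for several a
for a in (.45,.55,.65,.75,.85,.95,1.05,1.15):
    t=np.radians(tang(a)); p=fold(a)+.018*np.array([np.cos(t),np.sin(t)])
    print(a,end=' ');to([*p,.388],tang(a)-180)
E
```

```text
t 3.12 p [ 0.5754 -0.2271  0.3871] xax [-0.005 -0.    -1.   ] psi -13.8 q [ 0.14  0.44  0.25  1.67 -0.12  1.06  0.19] F [-0.5 -0.8  1. ] g 0.04978080792830981
0.45 xyz [-0.003 -0.078  0.024] dr [0.051 0.002 0.006]
0.55 xyz [-0.002 -0.124  0.014] dr [0.178 0.002 0.006]
0.65 xyz [-0.002 -0.169 -0.001] dr [0.305 0.003 0.006]
0.75 xyz [-0.002 -0.212 -0.02 ] dr [0.433 0.003 0.006]
0.85 xyz [-0.002 -0.253 -0.043] dr [0.56  0.003 0.006]
0.95 xyz [-0.002 -0.291 -0.07 ] dr [0.687 0.004 0.005]
1.05 xyz [-0.002 -0.326 -0.101] dr [0.815 0.004 0.005]
1.15 xyz [-0.002 -0.359 -0.135] dr [0.942 0.004 0.005]
```

Call:
{"fn": "play_rows", "kwargs": {"xyz": [[0,-0.05,0.024],[0,-0.08,0.022],[0,-0.1,0.018],[0,-0.125,0.013],[0,-0.15,0.006],[0,-0.17,-0.002],[0,-0.19,-0.01],[0,-0.21,-0.02]], "dr": [[0.03,0,0],[0.06,0,0],[0.12,0,0],[0.18,0,0],[0.24,0,0],[0.3,0,0],[0.37,0,0],[0.43,0,0]]}}

```text
time_s: 3.78
position: [0.5161, -0.2058, 0.3898]
ee_rot: [-0.622, -0.335, 0.623, -0.336]
contact_force: [1.3, -0.5, -0.3]
grip_width: 0.05
```

```bash
python3 - <<'E'
from h import *
st()
for a in (.8,.9,1.0,1.1,1.2,1.3,1.4):
    t=np.radians(tang(a)); p=fold(a)+.018*np.array([np.cos(t),np.sin(t)])
    print(a,end=' ');to([*p,.388],tang(a)-180)
a=shot('wrist','w4.png');b=shot('scene','s4.png')
b=cv2.resize(b[200:370,280:440],(376,400));a=cv2.resize(a,(400,250))
cv2.imwrite('pics/c4.png',cv2.hconcat([cv2.copyMakeBorder(a,0,150,0,0,0),b]))
E
```

```text
t 3.78 p [ 0.5161 -0.2058  0.3898] xax [-0.001 -0.001 -1.   ] psi -33.3 q [ 0.07  0.32  0.32  1.83 -0.12  1.01 -0.15] F [ 1.3 -0.5 -0.3] g 0.04999709114819311
0.8 xyz [ 0.006 -0.025 -0.   ] dr [ 0.063  0.002 -0.   ]
0.9 xyz [ 0.006 -0.071 -0.011] dr [ 0.19   0.002 -0.   ]
1.0 xyz [ 0.006 -0.116 -0.026] dr [ 0.317  0.002 -0.   ]
1.1 xyz [ 0.006 -0.159 -0.046] dr [ 0.445  0.002 -0.001]
1.2 xyz [ 0.006 -0.199 -0.069] dr [ 0.572  0.002 -0.001]
1.3 xyz [ 0.006 -0.237 -0.097] dr [ 0.699  0.002 -0.001]
1.4 xyz [ 0.006 -0.272 -0.128] dr [ 0.827  0.002 -0.001]
```

View pics/c4.png

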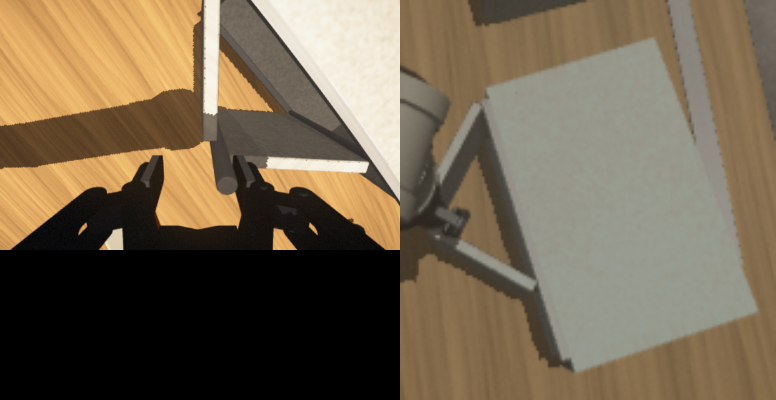

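The post (near (227,185) in the wrist half) rests on the right finger and the door has opened to about 0.75 rad. I'll keep going.

Call:
{"fn": "play_rows", "kwargs": {"xyz": [[0.005,-0.03,0],[0.005,-0.06,-0.008],[0.005,-0.09,-0.018],[0.005,-0.12,-0.027],[0.005,-0.145,-0.04],[0.005,-0.17,-0.052],[0.005,-0.19,-0.063],[0.005,-0.2,-0.07]], "dr": [[0.07,0,0],[0.15,0,0],[0.24,0,0],[0.33,0,0],[0.4,0,0],[0.48,0,0],[0.54,0,0],[0.57,0,0]]}}

```text
time_s: 4.55
position: [0.4773, -0.1542, 0.3896]
ee_rot: [0.681, 0.19, -0.681, 0.19]
contact_force: [0.3, -2.6, -0.5]
grip_width: 0.05
```

```bash
python3 - <<'E'
from h import *
st()
for a in (1.2,1.3,1.4,1.45,1.5):
    t=np.radians(tang(a)); p=fold(a)+.018*np.array([np.cos(t),np.sin(t)])
    print(a,end=' ');to([*p,.388],tang(a)-180)
E
```

```text
t 4.55 p [ 0.4773 -0.1542  0.3896] xax [ 0.001 -0.    -1.   ] psi -58.8 q [-0.07  0.23  0.38  1.96 -0.1   0.97 -0.67] F [ 0.3 -2.6 -0.5] g 0.05001140458009742
1.2 xyz [0.005 0.004 0.002] dr [ 0.006 -0.    -0.001]
1.3 xyz [ 0.005 -0.042 -0.007] dr [ 0.133 -0.001 -0.001]
1.4 xyz [ 0.005 -0.087 -0.02 ] dr [ 0.26  -0.001 -0.001]
1.45 xyz [ 0.005 -0.109 -0.028] dr [ 0.324 -0.001 -0.001]
1.5 xyz [ 0.005 -0.131 -0.037] dr [ 0.388 -0.001 -0.001]
```

Call:
{"fn": "play_rows", "kwargs": {"xyz": [[0,-0.02,-0.003],[0,-0.042,-0.007],[0,-0.062,-0.013],[0,-0.085,-0.02],[0,-0.1,-0.025],[0,-0.109,-0.028],[0,-0.109,-0.028]], "dr": [[0.07,0,0],[0.13,0,0],[0.2,0,0],[0.26,0,0],[0.3,0,0],[0.32,0,0],[0.32,0,0]]}}

```text
time_s: 5.13
position: [0.468, -0.1213, 0.3907]
ee_rot: [0.7, 0.104, -0.699, 0.104]
contact_force: [0.4, -0.6, -0.9]
grip_width: 0.0502
```

```bash
python3 - <<'E'
from h import *
st()
for a in (1.4,1.45,1.5):
    t=np.radians(tang(a)); p=fold(a)+.018*np.array([np.cos(t),np.sin(t)])
    print(a,end=' ');to([*p,.388],tang(a)-180)
a=shot('wrist','w5.png');b=shot('side','d5.png');
b=cv2.resize(b[40:240,240:440],(400,400));a=cv2.resize(a,(400,250))
cv2.imwrite('pics/c5.png',cv2.hconcat([cv2.copyMakeBorder(a,0,150,0,0,0),b]))
E
```

```text
t 5.13 p [ 0.468  -0.1213  0.3907] xax [ 0.003 -0.    -1.   ] psi -73.1 q [-0.15  0.19  0.4   2.   -0.09  0.96 -0.99] F [ 0.4 -0.6 -0.9] g 0.050233237023802196
1.4 xyz [0.009 0.025 0.004] dr [-0.058 -0.003 -0.001]
1.45 xyz [0.009 0.001 0.002] dr [ 0.006 -0.003 -0.001]
1.5 xyz [ 0.009 -0.022 -0.002] dr [ 0.07  -0.003 -0.001]
```

View pics/c5.png

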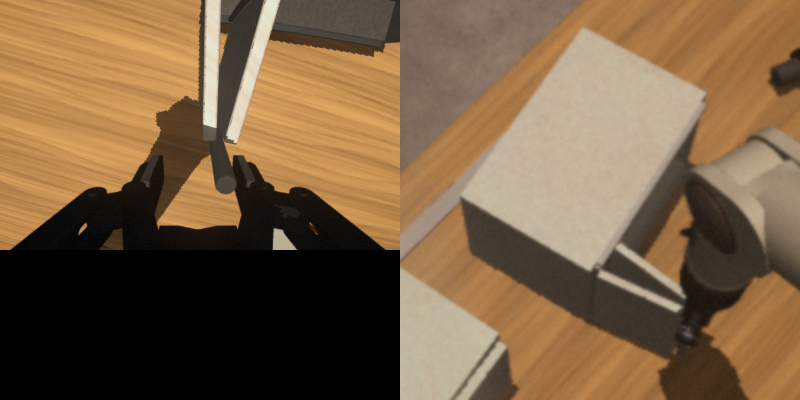

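Call:
{"fn": "play_rows", "kwargs": {"xyz": [[0,-0.012,0],[0,-0.022,-0.002],[0,-0.027,-0.002],[0,-0.027,-0.002]], "dr": [[0.03,0,0],[0.06,0,0],[0.06,0,0],[0.06,0,0]]}}

```text
time_s: 5.57
position: [0.4663, -0.115, 0.3905]
ee_rot: [0.703, 0.087, -0.701, 0.088]
contact_force: [0.4, -3.5, 0.1]
grip_width: 0.0502
```

```bash
python3 - <<'E'
from h import *
st();a=shot('wrist','w6.png')
cv2.imwrite('pics/c6.png',cv2.resize(a[200:330,300:440],(700,650))[:600])
E
```

```text
t 5.57 p [ 0.4663 -0.115   0.3905] xax [ 0.003 -0.002 -1.   ] psi -75.8 q [-0.17  0.19  0.4   2.   -0.09  0.96 -1.05] F [ 0.4 -3.5  0.1] g 0.05023575485241756
```

View pics/c6.png

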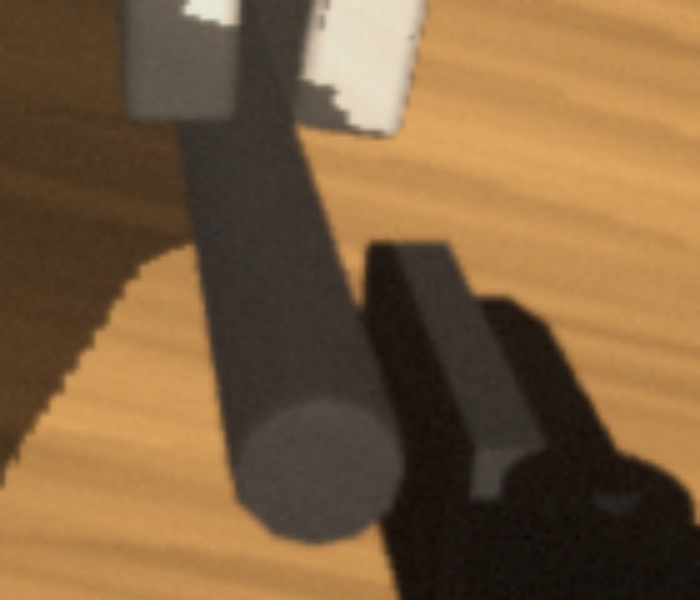

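The post is touching the pad with a reaction of about 3.5 N, so the door is close to its stop. Next I centre the jaws off the post and lift.

Call:
{"fn": "play_rows", "kwargs": {"xyz": [[0,0.02,0],[0,0.04,0],[0,0.04,0],[-0.12,0.04,0],[-0.24,0.04,0],[-0.36,0.04,0],[-0.4,0.04,0],[-0.4,0.04,0]], "dr": [[0,0,0],[0,0,0],[0,0,0],[0,0,0],[0,0,0],[0,0,0],[0,0,0],[0,0,0]]}}

```text
time_s: 6.28
position: [0.4698, -0.1268, 0.5144]
ee_rot: [0.705, 0.086, -0.698, 0.088]
contact_force: [0.1, 0.0, -0.0]
grip_width: 0.0501
```

```bash
python3 - <<'E'
from h import *
st(); to([.47,.1,.52],-40)
E
```

```text
t 6.28 p [ 0.4698 -0.1268  0.5144] xax [ 0.01  -0.002 -1.   ] psi -75.8 q [-0.18  0.07  0.41  1.83 -0.03  1.23 -1.08] F [ 0.1  0.  -0. ] g 0.0500934142983976
xyz [-0.02  -0.733 -0.186] dr [-0.795 -0.01  -0.009]
```

Now I move the arm aside for an unobstructed check.

Call:
{"fn": "play_rows", "kwargs": {"xyz": [[-0.02,-0.73,-0.19],[-0.02,-0.73,-0.19],[-0.02,-0.73,-0.19],[-0.02,-0.73,-0.19],[-0.02,-0.73,-0.19],[-0.02,-0.73,-0.19],[-0.02,-0.73,-0.19],[-0.02,-0.73,-0.19]], "dr": [[-0.8,0,0],[-0.8,0,0],[-0.8,0,0],[-0.8,0,0],[-0.8,0,0],[-0.8,0,0],[-0.8,0,0],[-0.8,0,0]]}}

```text
time_s: 6.95
position: [0.4708, 0.1006, 0.5188]
ee_rot: [0.642, 0.299, -0.638, 0.303]
contact_force: [-0.8, 0.1, -1.3]
grip_width: 0.05
```

```bash
python3 - <<'E'
from h import *
st();b=shot('scene','s7.png');a=shot('side','d7.png')
for n in('scene','side'):print(n,[proj(n,[[*fold(x),.245]])[0].round(1) for x in(1.3,1.4,1.5)])
cv2.imwrite('pics/c7.png',cv2.hconcat([cv2.resize(b[60:360,270:440],(340,600)),cv2.resize(a[40:340,180:410],(460,600))]))
E
```

```text
t 6.95 p [0.4708 0.1006 0.5188] xax [ 0.007 -0.002 -1.   ] psi -39.6 q [-0.43  0.06  0.17  1.83 -0.01  1.25 -0.95] F [-0.8  0.1 -1.3] g 0.05000647255368227
scene [array([266.3, 268.5]), array([263.7, 263.6]), array([261.6, 258.4])]
side [array([394.9, 180. ]), array([393.2, 185. ]), array([391.1, 189.9])]
```

View pics/c7.png

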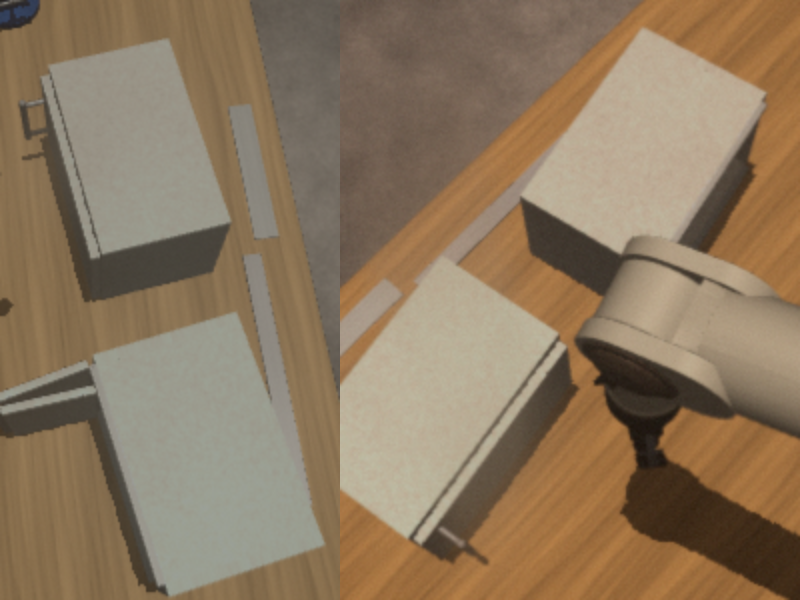

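```bash
python3 - <<'E'
import cv2
b=cv2.imread('pics/s7.png')[210:310,240:340]
cv2.imwrite('pics/c8.png',cv2.resize(b,(600,600),interpolation=cv2.INTER_CUBIC))
E
```

```text
(no output)
```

View pics/c8.png

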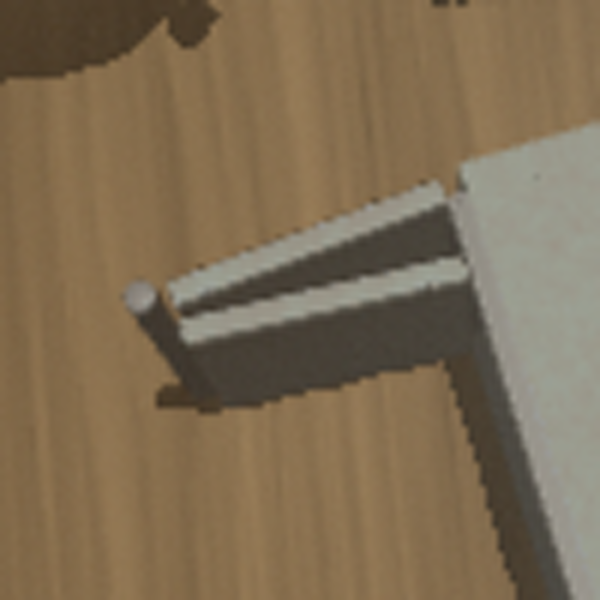

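Post top is at (263.3, 259.3), which corresponds to about 1.48 rad. The panels are about 7° apart, which gives about 1.5 rad. The other cupboard's door looks shut, so I'm handing in.

```bash
python3 - <<'E'
from h import *
st(); print(order.close_job())
E
```

```text
t 7.05 p [0.4712 0.0982 0.5192] xax [ 0.008 -0.003 -1.   ] psi -39.9 q [-0.43  0.06  0.17  1.83 -0.01  1.25 -0.95] F [-0.1 -0.3 -0.1] g 0.050235060009618776
the job is handed in; nothing more can be done
None
```

The bifold door is folded back against its pivoted side at about 1.48–1.5 rad, well past the required 1.3. I handed the job in at 7.05 s on the robot's clock.

I lowered the open gripper loosely around the fold post and pushed it along its arc to about the stop. The force reading there was about 3.5 N. I then backed off, lifted clear and moved the arm aside.

What the last checks showed:
- **Door angle:** The post's position in the last scene picture gave about 1.48 rad by its row, though its column alone read nearer 1.4. The roughly 7° gap between the panels gave about 1.5 rad. The column difference is a couple of pixels, so I put it down to calibration and my cupboard pose estimate.
- **At rest:** I did not measure the door's speed. I took it to be at rest because it stays where it is left, and I let go about 1.3 s before handing in.
- **Other cupboard:** Its swing door looks shut in both final views. I did not measure its angle, and the gripper never went near it at door height.
- **Contact:** The force reading was near zero at hand-in, with the gripper well clear of everything.

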